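Run the sample rack carriage past the barcode reader and brake it at the index post

TASK

Reach into the bay between the carriage's two sprung push plates and run the free-rolling rack carriage past the barcode reader at a steady 0.15 m/s (the reader needs 0.10 to 0.20 m/s), then brake it so that its pointer rests within about a centimetre of the index post's arm, and take the gripper away. Touch the carriage on the two push plates only, never let it hit either end stop, exceed 0.25 m/s or run back faster than a slow nudge (0.06 m/s), and leave the other things on the bench where they are.

Things in the scene. Friction and masses are not known exactly. Their poses are not given: they have to be found in the camera images.
- track: fixed guide: grey base 150 x 900 x 10 mm, two steel rails, a dark end stop block at each end. Origin: centre of its underside, on the bench. +y is the running direction, +x the side (away from the robot) where reader and index post stand. Turned by up to 0.12 rad from the world axes.
- carriage (a joint): travel of the carriage along the track's +y, m; its middle is at track x = 0, y = value - 0.200. Starts at rest at 0 to 0.04. End stops at -0.020 and +0.420; closer than 4 mm counts as struck. Moving mass nominally 2.7 kg (may differ by 25 %), on ball bearings: dry friction about 0.05 N, viscous drag 0.2 N s/m, so it coasts far.
- carriage_pointer (a point): tip of the small dark pointer on the carriage's +x side, 90 mm from the track's centre line, 47 mm above the bench, exactly at the carriage's middle along y.
- plate_front_face (a point): middle across of the bay-side face, 105 mm above the bench, of the front (+y) steel push plate: 112 mm wide, 37 to 121 mm above the bench, 0.1 kg, on a rubber-covered spring unit as wide. Relaxed, the face is 80 mm in front (+y) of the carriage's middle. Pushed to +y it compresses a 60 N/m spring (no preload, damping 0.8 N s/m, at most 35 mm), which drives the carriage forward.
- plate_rear_face (a point): the same on the rear (-y) push plate: relaxed it is 80 mm behind (-y of) the carriage's middle, so the bay is 160 mm long. Pushing it towards -y compresses its like spring (60 N/m, at most 35 mm) and brakes the carriage. A carriage that runs against a finger standing still bounces back.
- reader: fixed grey barcode reader, 50 x 90 x 85 mm, beside the track; axes as the track's, origin under its centre. Its window spans 45 mm to either side of the origin along y: while the pointer's y in this frame is between -0.045 and +0.045 the carriage must have 0.10 to 0.20 m/s for at least 0.25 s on end.
- index_post: fixed steel post 12 mm thick, 98 mm high, on a 30 mm foot beside the track, with a short arm towards the track; axes as the track's, origin under the post. The carriage is at the mark when the pointer's y in this frame is 0. It stands 0.18 to 0.24 m after the reader; the front stop is struck 40 to 80 mm beyond the mark.
- carriage_middle (a point): the carriage's middle on the bench plane. All of the carriage but its push plates must not be touched (over 1.5 N): aluminium floor (top 34 mm above the bench) and at each end a white housing 80 mm long, 120 mm wide, 120 mm high, with tubes to 150 mm. Carriage 404 mm long, open bay between the plates.
- beaker: bystander: clear open beaker, 72 mm wide, 90 mm high; leave it alone. Origin: centre of its underside.
- wash_bottle: bystander: white bottle, 64 mm wide, 160 mm high; leave it alone. Origin: centre of its underside.
- tip_tray: bystander: blue divided tray 80 x 120 x 45 mm; leave it alone. Origin: centre of its underside.
- jar: bystander: glass jar, 70 mm wide, 80 mm high; leave it alone. Origin: centre of its underside.
There are look-alikes about, which are no part of the job. There is more than one size of the index_post; the job needs the smaller. Leave any red look-alike of the reader alone.

How it is judged (in metres and radians):
On the way, in this order (a step that is already met when the one before it is completed fails the run):
1. the carriage passes the reader's window at 0.10 to 0.20 m/s for at least 0.25 s (y of carriage_pointer in the frame of reader between -0.045 and 0.045 m and velocity of joint carriage between 0.1 and 0.2 m/s), for 0.25 s.
2. the carriage stands still with its pointer within 12 mm of the index post (y of carriage_pointer in the frame of index_post between -0.012 and 0.012 m and velocity of joint carriage between -0.008 and 0.008 m/s), for 0.5 s.
At the end, for the whole second after the job is handed in: The carriage, read on the way, stands still (under 8 mm/s) with its pointer within 12 mm of the index post along the track, released (all of step 2); the robot touches nothing.
It fails at once if the carriage strikes an end stop (comes within 4 mm of it) (value of joint carriage above 0.416 m or value of joint carriage below -0.016 m).
It fails at once if the carriage exceeds 0.25 m/s (velocity of joint carriage above 0.25 m/s).
It fails at once if the carriage runs back faster than 0.06 m/s (velocity of joint carriage below -0.06 m/s).
It fails at once if the robot touches the carriage elsewhere than on its push plates (contact force between any of the fingers, the arm and carriage_c0 above 1.5 N or contact force between any of the fingers, the arm and carriage_c1 above 1.5 N or contact force between any of the fingers, the arm and carriage_c2 above 1.5 N or contact force between any of the fingers, the arm and carriage_c3 above 1.5 N or contact force between any of the fingers, the arm and carriage_c4 above 1.5 N or contact force between any of the fingers, the arm and carriage_c5 above 1.5 N).
It fails at once if a bystander is moved by more than 20 mm (distance of any of beaker, wash_bottle, tip_tray, jar from where it was at the start of the episode above 0.02 m).
It also fails if it takes over 35 s, if anything falls off the work surface, if the arm or the gripper's body presses on something with over 40 N, if the wrist force passes 120 N, or if a joint passes its speed limit or range.

ROBOT

A 6-joint arm with a two-finger parallel gripper is mounted at the origin on the work surface. World frame = base frame: x ahead of the robot, y to its left, z up, the work surface at z = 0. Lengths are in m, angles in degrees, forces in N, time in s.
With the tool pointing down it reaches from about 0.3 to 0.75 m from the base axis. Payload 8.5 kg.
Tool frame: the origin (TCP) lies on the centre line of the jaws, within the pads' length; the fingertips stand 14 mm ahead of it and the grasp point (between the pads) lies 5 mm behind it; z points along the fingers, x is the direction in which the jaws open and shut, and the axes are right-handed (so a half turn about z gives the same grasp; the last joint's range is limited). The gripper opens to 85 mm and grips with 20 to 120 N. Pads are 22 mm wide; open, the fingers measure 114 mm over their backs; the gripper's body (76 mm by 85 mm) begins 54 mm behind the grasp point. The pads swing forward as they close: fully open they stand 13 mm farther back than shut.
Start: joints at [54.07, 21.807, 74.336, -0, 83.858, -12.336], TCP at [0.22, 0.504, 0.245] pointing down, gripper open.
Joint ranges: [-178.18, 178.18], [-50.72, 133.34], [12.68, 142.11], [-81.47, 261.47], [9.98, 163.14], [-165.26, 165.26]. Speed limits (degrees/s): [136.94, 136.94, 180, 180, 180, 180].

INTERFACE

Orientations are given as a 3x3 rotation matrix whose columns are the frame's x, y, z axes.
In Python, from rig import * gives the robot as it stands.
- The arm moves only by the shell command python3 -m crank 'ROWS' [FORCE]. ROWS is JSON, one flat list of numbers, 7 for each row, row after row: the turn, a rotation vector about the world's x, y, z in rad, then the shift along the world's x, y, z in m, then the opening in per cent of the stroke, from 0 (shut) to 100 (fully open). A call has 1 to 20 rows; each row shifts and turns the commanded pose from where the row before left it; what a row does not reach is not made up. A row lasts 1/10 s, in which the tool goes at most 50 mm and 8.59 degrees, less where a joint would pass 70% of its speed; a pose out of reach is approached as far as the arm can. A call is refused whole if a number of a shift passes 0.05 or a number of a turn 0.15, either way. A call with a gripper value outside its range is refused whole. The fingers move at their own pace and stop on an object; FORCE is the grip in N (left out, the last holds). Time passes only in rows, so rows that do not move let the fingers close. It gives the time, the measured TCP pose, the force and the opening at its end, in the units of the state.
- observe(): the state, without advancing time (a new reading comes with each control period).
- get_image(name): name is "side" or "top"; returns a dict with "frame" (480x640x3 uint8, red, green, blue), "fov_y" (degrees; the focal length in pixels is half the picture's height over the tangent of half this angle, whatever the lens; pixels are square), "cx", "cy" (the principal point, pixels), "world_to_cam" (4x4, takes a point from world to camera coordinates). Camera axes: x right, y up, looking along -z (the intrinsics and any distortion apply to the point x, -y, -z); pixel columns grow to the right and rows downward; lengths in m; the calibration is good to about 2 mm. A picture is of the moment at which its call begins. There is no depth.
- close_job(): hands the job in, once; it reports no verdict.
The state is a dict: "time_s": time; "q": joint angles; "qvel": joint speeds; "joint_efforts": joint torques, N m; "position": TCP position; "tool_rot": TCP orientation; "ft_force": force on the tool from outside, world axes, zero at the start; "wrist_torque": the same for the moment, N m; "grip_width": finger opening in m.
Only numpy, scipy, OpenCV 4.12 (cv2) and the standard library are available. Lean on these libraries where they do the work, as an engineer would, in place of code of your own. Each camera call takes 0.05 s, during which the arm holds its last target. There are 200 camera calls.

## Working session

There is one attempt and no reset: what is moved stays moved. The work goes in short steps, Python scripts to look and compute and a shell command to move; the robot and the scene stay as the last step left them, time stands still between calls to the robot, and variables do not carry over. Pictures are saved under pics/ and viewed, about 8 in all and at most 12, crops included, and the job is handed in when it is done.

```bash
mkdir -p pics; ls
python3 - <<'E'
from rig import *
import cv2
for n in("side","top"):
    d=get_image(n); cv2.imwrite(f"pics/{n}0.png",d["frame"][:,:,::-1])
    print(n,d["fov_y"],d["cx"],d["cy"],d["world_to_cam"],[k for k in d])
s=observe();print(s)
E
```

```text
pics
side 48.435655664927054 324.7772961379446 245.1472391566534 [[-0.95155529 -0.30720188  0.01302072  0.52218346]
 [ 0.20016818 -0.58676288  0.78462859 -0.17795764]
 [-0.2333993   0.74922382  0.61982936 -0.83035498]
 [ 0.          0.          0.          1.        ]] ['frame', 'fov_y', 'cx', 'cy', 'world_to_cam']
top 49.413253141934156 323.89442124270977 238.8557093831275 [[-0.0046347  -0.99994266  0.00965364 -0.00780395]
 [ 0.99607913 -0.00376349  0.08838661 -0.56671241]
 [-0.08834521  0.01002544  0.99603946 -1.13291054]
 [ 0.          0.          0.          1.        ]] ['frame', 'fov_y', 'cx', 'cy', 'world_to_cam']
{'time_s': 0.1, 'q': array([ 5.40688763e+01,  2.18387926e+01,  7.43785817e+01,  2.04658063e-03,
        8.38571165e+01, -1.23339610e+01]), 'qvel': array([ 0.0543856 , -0.04631261, -0.15709798,  0.01997701, -0.08842455,
        0.12005459]), 'joint_efforts': array([ 3.24405148e-03, -4.49220479e+01, -2.31654292e+01, -2.28122076e-04,
        3.65930209e-03, -3.45656645e-05]), 'position': array([0.22000651, 0.50382888, 0.24476868]), 'tool_rot': array([[ 4.00306677e-01,  9.16380891e-01, -7.91677227e-04],
       [ 9.16380363e-01, -4.00307338e-01, -1.03188837e-03],
       [-1.26251699e-03, -3.12405658e-04, -9.99999154e-01]]), 'ft_force': array([ 0.2152281 , -0.10090315, -0.40292211]), 'wrist_torque': array([-0.00324758, -0.026879  ,  0.04028853]), 'grip_width': 0.08555230178517222}
```

View pics/top0.png

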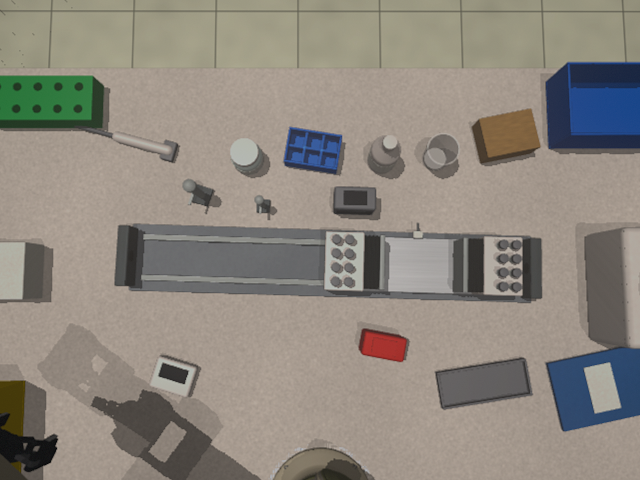

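View pics/side0.png

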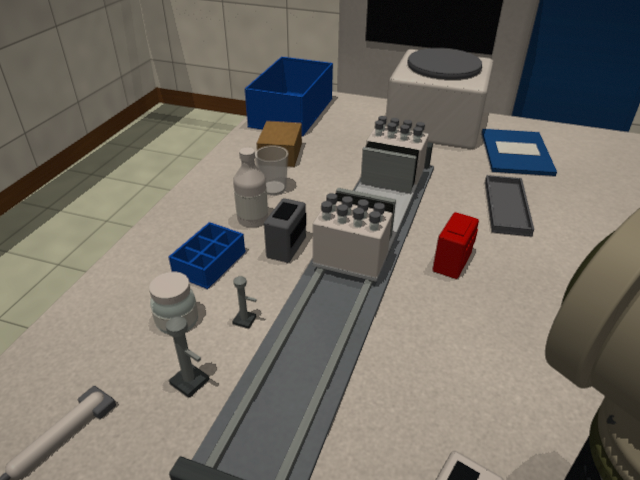

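The top view shows the track along the picture, with its rear end at px (540,268) and its front stop at (127,255). The pointer is at (418,230), the reader at (355,200) and the small post at (263,205). The larger post at (200,192) and the red box are look-alikes. I'll zoom in for exact pixels.

Run:
```python
import cv2
a=cv2.imread("pics/top0.png");b=cv2.imread("pics/side0.png")
cv2.imwrite("pics/topc.png",cv2.resize(a[175:305,240:440],None,fx=4,fy=4,interpolation=cv2.INTER_CUBIC))
cv2.imwrite("pics/sidec.png",cv2.resize(b[190:340,220:420],None,fx=4,fy=4,interpolation=cv2.INTER_CUBIC))
```

```text
(no output)
```

View pics/topc.png

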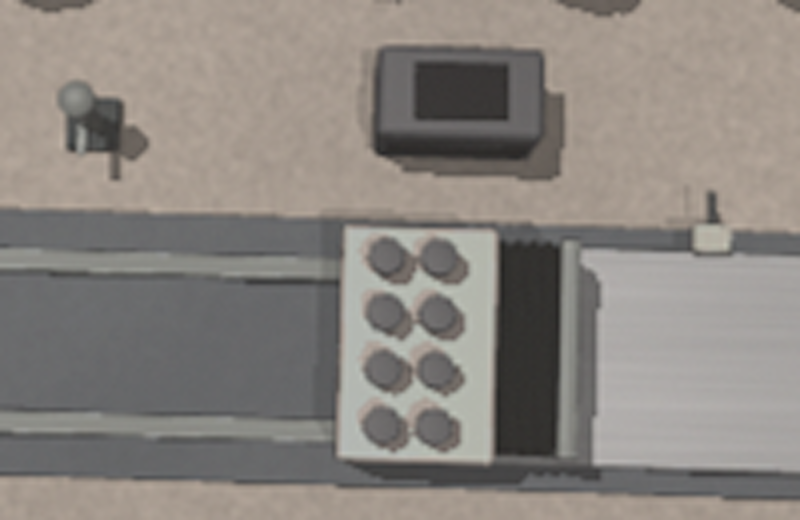

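The crop gives these full-picture pixels: pointer tip (418,223), reader top centre (355,198.3), post head (258.8,199.5) and post foot centre (263.8,206.3). The front plate top edge is at x≈382.5.

```bash
cat > h.py <<'E'
import numpy as np,cv2
from rig import *
def ray(d,uv,z):
    f=240/np.tan(np.radians(d["fov_y"]/2));M=np.array(d["world_to_cam"])
    v=M[:3,:3].T@np.array([(uv[0]-d["cx"])/f,-(uv[1]-d["cy"])/f,-1]);c=-M[:3,:3].T@M[:3,3]
    return c+v*(z-c[2])/v[2]
E
python3 - <<'E'
from h import *
d=get_image("top");fr=d["frame"].astype(int)
E=[]
for lo,hi,cols in((215,245,range(150,310)),(275,310,range(150,310))):
    P=[]
    for c in cols:
        rb=fr[lo:hi,c,0]-fr[lo:hi,c,2]     # bench is reddish, base bluish
        g=np.abs(np.diff(cv2.GaussianBlur(rb.astype(np.float32)[:,None],(1,5),0)[:,0]))
        P.append(ray(d,(c,lo+g.argmax()+.5),.010)[:2])
    P=np.array(P);k=np.polyfit(P[:,1],P[:,0],1);r=P[:,0]-np.polyval(k,P[:,1]);m=abs(r)<.003
    k=np.polyfit(P[m,1],P[m,0],1);print("edge",k,m.sum());E.append(k)
k=np.mean(E,0);a=np.arctan(-k[0]);print("yaw",a)   # +y_track = (-sin a, cos a)
Y=np.array([-np.sin(a),np.cos(a)]);X=np.array([np.cos(a),np.sin(a)])
O=np.array([k[1],0])
def tr(n,uv,z):
    p=ray(d,uv,z);print(n,p.round(4),"track",((p[:2]-O)@X).round(4),((p[:2]-O)@Y).round(4))
print("width",(E[0][1]-E[1][1])*np.cos(a),"O",O,"Y",Y,"X",X)
tr("pointer",(418,223),.047);tr("reader",(355,198.3),.085)
tr("posthead",(258.8,199.5),.095);tr("postfoot",(263.8,206.3),.005)
tr("plate front top",(382.5,261),.121)
tr("front stop inner",(142,256),.03); tr("rear",(541,268),.01);tr("front end",(117,255),.03)
E
```

```text
edge [0.03501091 0.59002588] 160
edge [0.03461483 0.44086723] 160
yaw -0.034798820382798246
width 0.14906834557465792 O [0.51544655 0.        ] Y [0.0347918  0.99939458] X [ 0.99939458 -0.0347918 ]
pointer [ 0.5988 -0.216   0.047 ] track 0.0908 -0.213
reader [ 0.6475 -0.076   0.085 ] track 0.1346 -0.0713
posthead [0.6438 0.1266 0.095 ] track 0.1239 0.131
postfoot [0.6431 0.1256 0.005 ] track 0.1232 0.13
plate front top [ 0.5126 -0.128   0.121 ] track 0.0016 -0.128
front stop inner [0.5299 0.3896 0.03  ] track 0.0009 0.3899
rear [ 0.5004 -0.4979  0.01  ] track 0.0023 -0.4981
front end [0.5324 0.4444 0.03  ] track 0.0014 0.4447
```

View pics/sidec.png

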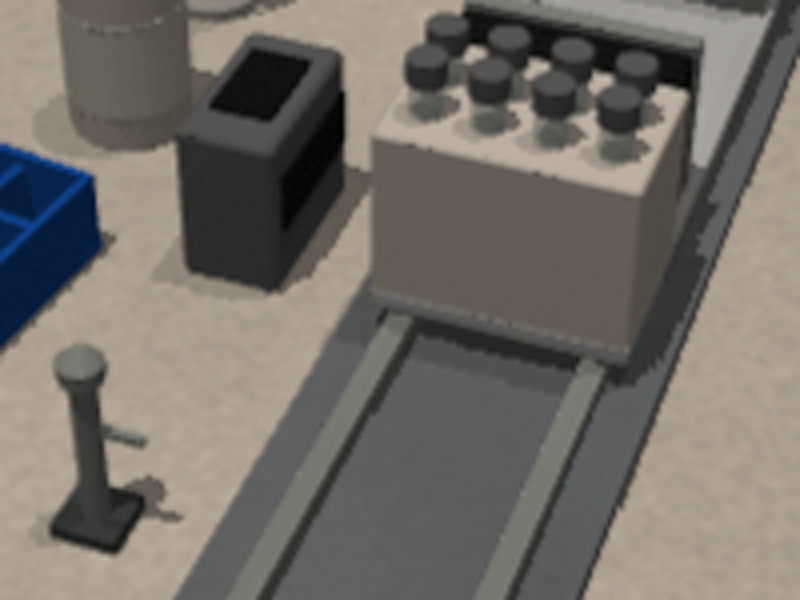

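Frame: track yaw −0.035 rad. Along the track, the pointer is at −0.213, the reader at −0.071 and the mark at +0.130, so the run to the mark is 0.343 m.

A finger moving steadily at v_f against the undamped spring sends the carriage off at about 2·v_f, whatever its mass. I'll launch it that way and brake with the reverse, using open jaws along the track. First I go above the bay.

```bash
python3 -m crank '[0,0,0.0189,0.0144,-0.0358,0,100,0,0,0.0189,0.0144,-0.0358,0,100,0,0,0.0189,0.0144,-0.0358,0,100,0,0,0.0189,0.0144,-0.0358,0,100,0,0,0.0189,0.0144,-0.0358,0,100,0,0,0.0189,0.0144,-0.0358,0,100,0,0,0.0189,0.0144,-0.0358,0,100,0,0,0.0189,0.0144,-0.0358,0,100,0,0,0.0189,0.0144,-0.0358,0,100,0,0,0.0189,0.0144,-0.0358,0,100,0,0,0.0189,0.0144,-0.0358,0,100,0,0,0.0189,0.0144,-0.0358,0,100,0,0,0.0189,0.0144,-0.0358,0,100,0,0,0.0189,0.0144,-0.0358,0,100,0,0,0.0189,0.0144,-0.0358,0,100,0,0,0.0189,0.0144,-0.0358,0,100,0,0,0.0189,0.0144,-0.0358,0,100,0,0,0.0189,0.0144,-0.0358,0,100,0,0,0.0189,0.0144,-0.0358,0,100,0,0,0.0189,0.0144,-0.0358,0,100]'
python3 -m crank '[0,0,0,0,0,0,100,0,0,0,0,0,0,100,0,0,0,0,0,0,100]'
cat >> h.py <<'E'
O=np.array([0.51545,0.]);Y=np.array([.0348,.9994]);X=np.array([.9994,-.0348])
def lead(d):
    """s of the front housing's leading top edge (z=.12) minus .202 = carriage middle"""
    f=240/np.tan(np.radians(d["fov_y"]/2));M=np.array(d["world_to_cam"])
    def px(s,x):
        p=M@np.r_[O+s*Y+x*X,.12,1];return d["cx"]+f*p[0]/-p[2],d["cy"]-f*p[1]/-p[2]
    q=[(-.5,-.055),(.5,-.055),(.5,.055),(-.5,.055)]
    H=cv2.getPerspectiveTransform(np.float32([[(s+.5)*1000,(x+.055)*1000] for s,x in q]),np.float32([px(*a) for a in q]))
    w=cv2.warpPerspective(d["frame"],H,(1001,111),flags=cv2.INTER_LINEAR|cv2.WARP_INVERSE_MAP)
    g=cv2.GaussianBlur(w.min(2).astype(np.float32),(9,1),0)
    o=[]
    for r in range(8,105,6):
        b=np.flatnonzero((g[r,:-1]>140)&(g[r,1:]<=140))
        b=[i for i in b if g[r,i-12:i-4].min()>150 and g[r,i+6:i+14].max()<130]
        if b:
            i=b[-1];o.append(-.5+(i+(g[r,i]-140)/(g[r,i]-g[r,i+1]))/1000)
    o=np.array(o)-.202
    return (np.median(o).round(4),len(o),np.ptp(o).round(4)) if len(o) else None
def tcp():
    s=observe();p=s["position"][:2]-O
    return "t %.2f TCP s %.4f x %.4f z %.4f F.Y %.2f w %.3f"%(s["time_s"],p@Y,p@X,s["position"][2],s["ft_force"][:2]@Y,s["grip_width"])
E
python3 - <<'E'
from h import *
d=get_image("top");print(lead(d),tcp());s=observe();print(s["tool_rot"].round(3),s["q"].round(1))
cv2.imwrite("pics/t1.png",d["frame"][:,:,::-1])
E
```

```text
time_s: 2.15
position: [0.5084, -0.2135, 0.245]
tool_rot: [[0.033, 0.999, -0.0], [0.999, -0.033, 0.0], [0.0, -0.0, -1.0]]
ft_force: [1.0, 0.7, -0.1]
grip_width: 0.0855
time_s: 2.45
position: [0.5078, -0.2112, 0.2452]
tool_rot: [[0.033, 0.999, -0.0], [0.999, -0.033, 0.0], [0.0, -0.0, -1.0]]
ft_force: [0.8, -0.8, -0.4]
grip_width: 0.0853
(np.float64(-0.2417), 16, np.float64(0.1321)) t 2.50 TCP s -0.2112 x -0.0002 z 0.2455 F.Y -0.21 w 0.085
[[ 0.033  0.999 -0.   ]
 [ 0.999 -0.033  0.   ]
 [ 0.    -0.    -1.   ]] [ -34.9   21.8   74.3    0.    83.9 -123. ]
```

View pics/t1.png

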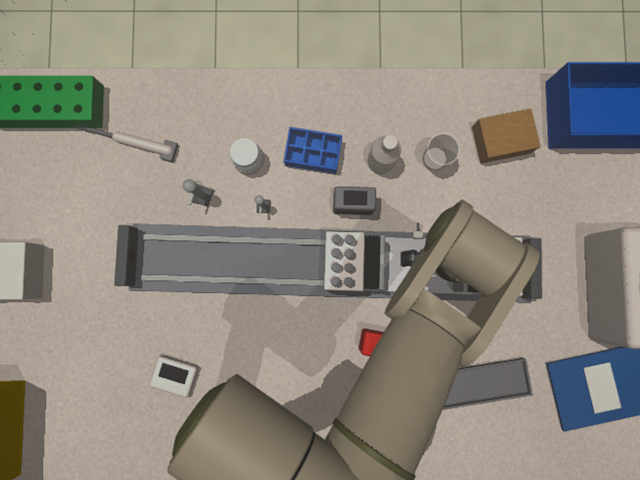

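The arm hides the rear half of the carriage. The front housing (leading edge px ≈325) and the pointer (418,230) stay visible. I'll lower into the bay and tidy the tracker.

```bash
python3 -m crank '[0,0,0,0,-0.0003,-0.027,100,0,0,0,0,-0.0003,-0.027,100,0,0,0,0,-0.0003,-0.027,100,0,0,0,0,-0.0003,-0.027,100,0,0,0,0,-0.0003,-0.027,100,0,0,0,0,-0.0003,-0.026,100,0,0,0,0,0,0,100,0,0,0,0,0,0,100,0,0,0,0,0,0,100]'
sed -i 's/return (np.median(o).round(4),len(o),np.ptp(o).round(4)) if len(o) else None/print(o.round(3)); return g/' h.py
python3 - <<'E'
from h import *
d=get_image("top");g=lead(d);print(tcp())
for r in(8,32,56,80,104):print(g[r,420:560:6].astype(int))
d=get_image("side");cv2.imwrite("pics/s1.png",cv2.resize(d["frame"][80:330,220:520,::-1],None,fx=2.5,fy=2.4))
for i in range(3):print(tcp())
E
```

```text
time_s: 3.4
position: [0.5088, -0.2139, 0.086]
tool_rot: [[0.033, 0.999, 0.002], [0.999, -0.033, -0.002], [-0.002, 0.002, -1.0]]
ft_force: [-0.5, -0.3, -0.6]
grip_width: 0.0856
[-0.542 -0.545 -0.213 -0.213 -0.213 -0.656 -0.274 -0.213 -0.213 -0.213
 -0.275 -0.271 -0.213 -0.213  0.155 -0.275 -0.213]
t 3.45 TCP s -0.2140 x 0.0007 z 0.0859 F.Y -0.04 w 0.085
[158 137  84  94  99 128  90 101 113 129 190 185 123 131 124 124 124 125
 126 126 126 126 126 127]
[159 156 106 110 164 188 138 103 123 183 190 181  98  97 107 108 109 110
 103  96  97  98  97  97]
[165 186 178 175 173 184 183 186 186 178 189 180 100  98 109 111 111 110
 110 110 110 111 111 111]
[185 185 181 142 136 171 188 164 130 153 183 184 104 100 111 111 111 111
 112 112 112 111 112 113]
[184 186 141 107 112 145 168 113 111 122 175 181 103 100 111 113 112 111
 111 111 113 114 113 114]
t 3.50 TCP s -0.2141 x 0.0006 z 0.0858 F.Y 0.81 w 0.085
t 3.50 TCP s -0.2141 x 0.0006 z 0.0858 F.Y 0.81 w 0.085
t 3.50 TCP s -0.2141 x 0.0006 z 0.0858 F.Y 0.81 w 0.085
```

View pics/s1.png

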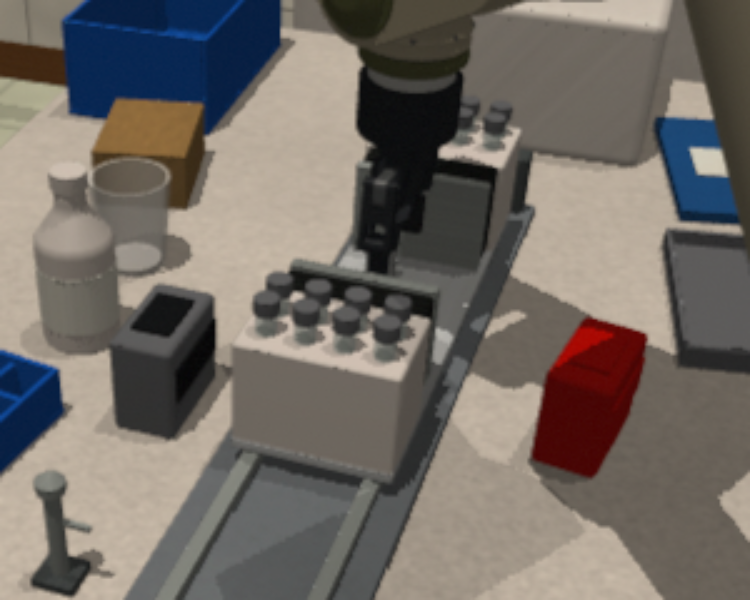

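Fingers stand clear in the bay, level with the plates; the housing edge is unobstructed. Tracker agrees (−0.213) once I take the mode. Launching at 0.088 m/s.

```bash
python3 - <<'E'
t=open("h.py").read()
t=t.replace("print(o.round(3)); return g","n=(abs(o[:,None]-o)<.003).sum(1);m=o[abs(o-o[n.argmax()])<.003];return m.mean().round(4),len(m)")
t+='''
def look():
    for n in range(1):
        t0=observe()["time_s"];d=get_image("top")
        try: print("t0 %.2f middle"%t0,lead(d),tcp())
        except Exception as e: print(e,tcp())
    return d
'''
open("h.py","w").write(t)
E
python3 -m crank '[0,0,0,0.0003,0.0088,0,100,0,0,0,0.0003,0.0088,0,100,0,0,0,0.0003,0.0088,0,100,0,0,0,0.0003,0.0088,0,100,0,0,0,0.0003,0.0088,0,100,0,0,0,0.0003,0.0088,0,100,0,0,0,0.0003,0.0088,0,100,0,0,0,0.0003,0.0088,0,100,0,0,0,0.0003,0.0088,0,100,0,0,0,0.0003,0.0088,0,100]'
python3 -c "from h import *;look()"
```

```text
time_s: 4.5
position: [0.5111, -0.125, 0.0843]
tool_rot: [[0.034, 0.999, -0.0], [0.999, -0.034, 0.0], [0.0, -0.0, -1.0]]
ft_force: [0.1, -0.2, -0.6]
grip_width: 0.0852
t0 4.50 middle (np.float64(-0.1428), 7) t 4.55 TCP s -0.1239 x -0.0002 z 0.0842 F.Y 0.56 w 0.085
```

```bash
python3 -m crank '[0,0,0,0.0005,0.013,0,100,0,0,0,0.0005,0.014,0,100,0,0,0,0.0005,0.014,0,100]'
python3 -c "from h import *;look()"
```

```text
time_s: 4.85
position: [0.5126, -0.0835, 0.0843]
tool_rot: [[0.034, 0.999, -0.0], [0.999, -0.034, 0.0], [0.0, -0.0, -1.0]]
ft_force: [-0.4, 0.1, -0.3]
grip_width: 0.0852
t0 4.85 middle (np.float64(-0.0898), 7) t 4.90 TCP s -0.0818 x -0.0003 z 0.0843 F.Y 2.56 w 0.085
```

```bash
python3 -m crank '[0,0,0,0.0005,0.014,0,100,0,0,0,0.0005,0.014,0,100,0,0,0,0.0005,0.014,0,100,0,0,0,0.0005,0.014,0,100,0,0,0,0.0005,0.014,0,100]'
python3 -c "from h import *;look()"
```

```text
time_s: 5.4
position: [0.5151, -0.0135, 0.0843]
tool_rot: [[0.034, 0.999, -0.0], [0.999, -0.034, 0.0], [0.0, -0.0, -1.0]]
ft_force: [0.5, -0.5, 0.1]
grip_width: 0.0851
t0 5.40 middle (np.float64(-0.0771), 7) t 5.45 TCP s -0.0119 x -0.0001 z 0.0843 F.Y 2.17 w 0.085
```

```bash
sed -i 's/    n=(abs(o/    print(np.sort(o).round(3)); n=(abs(o/; s/"top")$/"top");cv2.imwrite("pics\/L%.2f.png"%t0,d["frame"][:,:,::-1])/; ' h.py; grep -n 'get_image\|np.sort\|n=(abs' h.py
python3 -m crank '[0,0,0,0.0005,0.015,0,100,0,0,0,0.0005,0.015,0,100]'
python3 -c "from h import *;look()"
```

```text
24:    print(np.sort(o).round(3)); n=(abs(o[:,None]-o)<.003).sum(1);m=o[abs(o-o[n.argmax()])<.003];return m.mean().round(4),len(m)
31:        t0=observe()["time_s"];d=get_image("top");cv2.imwrite("pics/L%.2f.png"%t0,d["frame"][:,:,::-1])
time_s: 5.65
position: [0.5162, 0.0161, 0.0843]
tool_rot: [[0.034, 0.999, 0.0], [0.999, -0.034, -0.0], [-0.0, 0.0, -1.0]]
ft_force: [-0.6, -0.2, -0.6]
grip_width: 0.0856
[-0.31  -0.049 -0.048 -0.047 -0.046 -0.046 -0.046 -0.045 -0.041 -0.038
 -0.038  0.015  0.015  0.015  0.015  0.016  0.155]
t0 5.65 middle (np.float64(-0.0467), 7) t 5.70 TCP s 0.0180 x -0.0002 z 0.0843 F.Y 1.95 w 0.085
```

The earlier reading locked onto the rear edge of the lids. The true cluster gives the middle at +0.015 at t=5.65, so the speed through the window was about 0.13–0.15 m/s. I start easing off for the brake.

```bash
python3 -m crank '[0,0,0,0.0004,0.011,0,100,0,0,0,0.0004,0.010,0,100,0,0,0,0.0003,0.008,0,100]'
python3 -c "from h import *;look()"
```

```text
time_s: 6.0
position: [0.5172, 0.045, 0.0843]
tool_rot: [[0.034, 0.999, -0.0], [0.999, -0.034, 0.0], [0.0, -0.0, -1.0]]
ft_force: [1.0, 0.8, -0.8]
grip_width: 0.0853
[-0.277 -0.27  -0.008 -0.008 -0.007 -0.007 -0.007 -0.006 -0.002  0.
  0.001  0.054  0.054  0.055  0.055  0.055  0.155]
t0 6.00 middle (np.float64(-0.0073), 6) t 6.05 TCP s 0.0458 x 0.0001 z 0.0843 F.Y 1.77 w 0.085
```

```bash
python3 -m crank '[0,0,0,0.0003,0.008,0,100,0,0,0,0.0002,0.007,0,100,0,0,0,0.0002,0.006,0,100,0,0,0,0.0002,0.0058,0,100,0,0,0,0.0002,0.0058,0,100,0,0,0,0.0002,0.0058,0,100,0,0,0,0.0002,0.0058,0,100,0,0,0,0.0002,0.0058,0,100,0,0,0,0.0002,0.0058,0,100,0,0,0,0.0002,0.0058,0,100,0,0,0,0.0002,0.0055,0,100]'
python3 -c "from h import *;look()"
```

```text
time_s: 7.15
position: [0.5196, 0.1118, 0.0843]
tool_rot: [[0.034, 0.999, -0.0], [0.999, -0.034, -0.0], [-0.0, -0.0, -1.0]]
ft_force: [-0.7, 0.1, -0.2]
grip_width: 0.0853
[-0.21  -0.201  0.06   0.06   0.061  0.061  0.061  0.062  0.063  0.063
  0.069  0.07   0.122  0.123  0.123  0.123  0.155]
t0 7.15 middle (np.float64(0.0614), 8) t 7.20 TCP s 0.1125 x 0.0002 z 0.0843 F.Y 0.24 w 0.085
```

```bash
python3 -m crank '[0,0,0,0,0.003,0,100,0,0,0,0,0.003,0,100]'
python3 -c "from h import *;look()"
```

```text
time_s: 7.4
position: [0.5195, 0.1175, 0.0843]
tool_rot: [[0.034, 0.999, -0.0], [0.999, -0.034, -0.0], [-0.0, -0.0, -1.0]]
ft_force: [0.1, 0.0, 0.4]
grip_width: 0.0854
[-0.205 -0.198  0.063  0.064  0.064  0.064  0.065  0.065  0.067  0.067
  0.071  0.073  0.126  0.126  0.126  0.127  0.155]
t0 7.40 middle (np.float64(0.0648), 8) t 7.45 TCP s 0.1178 x -0.0000 z 0.0843 F.Y -0.50 w 0.086
```

It's coasting at about 0.014 m/s and friction should stop it near 0.131. I stay clear of the plates and wait.

```bash
python3 -m crank '[0,0,0,0,0.003,0,100,0,0,0,0,0.003,0,100,0,0,0,0,0.002,0,100,0,0,0,0,0.002,0,100,0,0,0,0,0,0,100,0,0,0,0,0,0,100,0,0,0,0,0,0,100,0,0,0,0,0,0,100]'
python3 -c "from h import *;look()"
python3 -m crank '[0,0,0,0,0,0,100,0,0,0,0,0,0,100,0,0,0,0,0,0,100]'
python3 - <<'E'
from h import *
d=look();cv2.imwrite("pics/e.png",cv2.resize(d["frame"][180:310,160:360,::-1],None,fx=4,fy=4,interpolation=cv2.INTER_CUBIC))
E
```

```text
time_s: 8.25
position: [0.5195, 0.1272, 0.0843]
tool_rot: [[0.034, 0.999, -0.0], [0.999, -0.034, -0.0], [-0.0, -0.0, -1.0]]
ft_force: [0.4, -1.2, 0.2]
grip_width: 0.0856
[-0.196 -0.133  0.066  0.066  0.067  0.067  0.067  0.067  0.069  0.069
  0.074  0.076  0.129  0.129  0.129  0.129  0.155]
t0 8.25 middle (np.float64(0.0674), 8) t 8.30 TCP s 0.1273 x -0.0003 z 0.0843 F.Y 0.15 w 0.086
time_s: 8.6
position: [0.5195, 0.1273, 0.0843]
tool_rot: [[0.034, 0.999, -0.0], [0.999, -0.034, -0.0], [-0.0, -0.0, -1.0]]
ft_force: [0.3, 0.6, -0.0]
grip_width: 0.0857
[-0.196 -0.133  0.066  0.066  0.067  0.067  0.067  0.067  0.069  0.069
  0.074  0.076  0.129  0.129  0.129  0.129  0.155]
t0 8.60 middle (np.float64(0.0674), 8) t 8.65 TCP s 0.1274 x -0.0003 z 0.0843 F.Y 0.48 w 0.085
```

View pics/e.png

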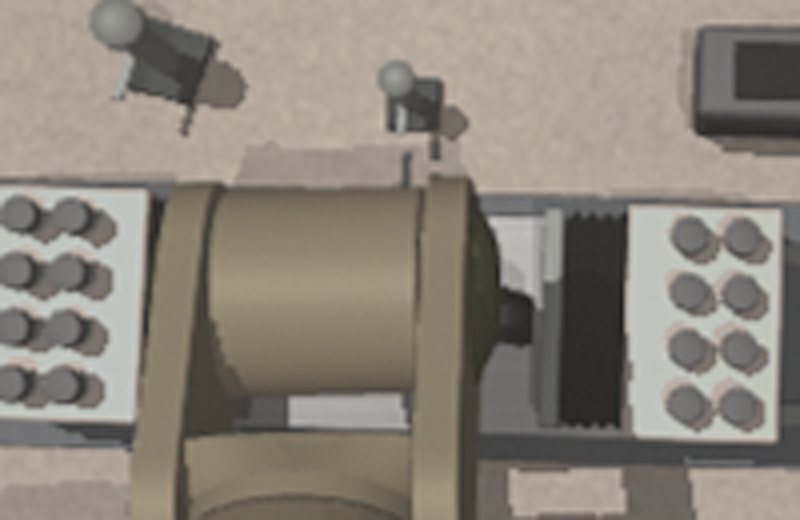

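Carriage at rest at s=0.129 (mark 0.130), with the pointer at px (261.5,217) in line with the small post's arm at (260.5,206). I lift the gripper straight up.

```bash
python3 -m crank '[0,0,0,0,0,0.01,100,0,0,0,0,0,0.025,100,0,0,0,0,0,0.03,100,0,0,0,0,0,0.03,100,0,0,0,0,0,0.03,100,0,0,0,0,0,0.03,100,0,0,0,0,0,0.02,100,0,0,0,0,0,0,100,0,0,0,0,0,0,100,0,0,0,-0.03,-0.01,0,100,0,0,0,-0.03,-0.01,0,100,0,0,0,-0.03,-0.01,0,100,0,0,0,-0.03,-0.01,0,100,0,0,0,0,0,0,100,0,0,0,0,0,0,100,0,0,0,0,0,0,100]'
python3 - <<'E'
from h import *
d=look();p=ray(d,(261.5,217.5),.047);print(((p[:2]-O)@Y).round(4))
a=cv2.imread("pics/top0.png").astype(int);b=d["frame"][:,:,::-1].astype(int)
print("bystander diff",[abs(a[y0:y1,x0:x1]-b[y0:y1,x0:x1]).mean().round(2) for x0,x1,y0,y1 in((225,270,135,180),(280,345,125,175),(365,403,130,178),(420,462,130,172))])
cv2.imwrite("pics/f.png",d["frame"][:,:,::-1])
E
```

```text
time_s: 10.25
position: [0.4001, 0.0874, 0.2589]
tool_rot: [[0.034, 0.999, -0.001], [0.999, -0.034, 0.0], [0.0, -0.001, -1.0]]
ft_force: [0.2, -0.8, -0.0]
grip_width: 0.0853
[-0.027  0.065  0.066  0.066  0.066  0.067  0.067  0.067  0.069  0.069
  0.074  0.076  0.08   0.128  0.128  0.128  0.129]
t0 10.25 middle (np.float64(0.0669), 9) t 10.30 TCP s 0.0834 x -0.1182 z 0.2589 F.Y 0.09 w 0.086
0.1293
bystander diff [np.float64(7.03), np.float64(4.97), np.float64(5.95), np.float64(6.11)]
```

View pics/f.png

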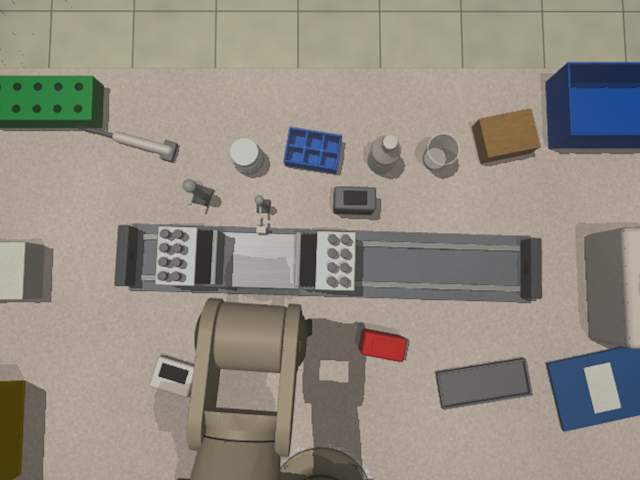

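The carriage stands with its pointer at (262,220) in front of the small post at (263,205). The bystanders are where they were and the arm is clear.

```bash
python3 -c "
from rig import *
print(close_job())"
```

```text
the job is handed in; nothing more can be done
None
```

The carriage went past the reader, stopped at the index post, and the job is handed in; the hand-in reported no verdict.

- **Launch:** I pushed the front plate with the open jaws at a steady 0.088 m/s, which sent the carriage off at about 0.15 m/s. It crossed the reader's window at roughly 0.13–0.15 m/s, measured from the top camera.
- **Braking:** I caught the rear plate with the fingers moving at about 0.058 m/s. The carriage was left creeping at about 0.014 m/s and friction stopped it.
- **Last checks:**
  - The carriage's middle was at track y 0.128–0.129 against the mark at 0.130, about 1–2 mm off. It read 0.129 in two pictures 0.35 s apart.
  - After the lift it read 0.128–0.129, so it moved at most about 1 mm.
  - The gripper was at 0.26 m height, drawn back from the track, and the bystanders looked unmoved.
- **Disagreement:** From t=5.4 s, while the arm and the lids cluttered the view, my edge tracker's printed value locked onto the lids' rear edge, about 60 mm too low. I read the true leading edge from the second cluster of points. The first such reading, at 5.40 s, was only corrected by that offset. The hand-picked pointer tip gave 0.129 and agreed.

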